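# Click the viewing lamp's filter turret round to blue

## Task

An agate lies on the viewing lamp's ring, waiting to be looked at in blue light. Push the turret round by its upright tabs, gently, with a fingertip and without gripping them, until the blue filter has clicked in under the agate (blue tab at the white arrow), then take the hand away. Keep off the filter glass, and leave the agate and the things lying around the lamp where they are.

Things in the scene. Friction and masses are not known exactly. Their poses are not given: they have to be found in the camera images.
- viewer: the stone-viewing lamp, fixed to the bench: a grey box 225 x 165 mm, top 66 mm above the bench. Origin on the bench, on the turret's axis; z up. Its x axis points from the turret's axis to the lamp port, the agate and the white arrow painted on the box's top (107 to 123 mm from the axis)
- turret (a joint): turret angle about the upright axis, rad, growing anticlockwise seen from above; turns more than a full turn either way. Clicks into six places 60 degrees (1.047 rad) apart; 0 (or any whole turn) is blue at the arrow. A spring holds each place (2 to 3 N at a tab pushes it out); past half-way (30 degrees) it runs on into the next place by itself, and it does not coast
- axis (a point): point on the turret's axis at the top face of the turret's aluminium disc (156 mm across, 8 mm thick), 80 mm above the bench. A fixed post, 24 mm thick at the top and 113 mm above the bench, stands on the axis and carries the viewing ring
- lamp_port (a point): point over the lamp, 50 mm from the axis along viewer's x, 80 mm above the bench: where the centre of the wanted filter must come. The flat viewing ring under the agate (fixed, 54 mm across, top 110 mm above the bench) is centred above it
- blue_filter (a point): centre of the blue filter's glass, on the disc 50 mm from the axis
- blue_tab (a point): centre of the upright part of the blue tab, 95 mm from the axis, 90 mm above the bench, in line with the blue filter
- tabs: six tabs on the turret's rim, coloured like their filters, 60 degrees apart; anticlockwise from above: blue, white (clear), yellow, red, black (shutter), green. Each an upright fin 10 mm thick, from 86 to 104 mm out from the axis and from 78 to 102 mm above the bench. Any may be pushed, either way. Origin on the axis at bench height, x to the blue tab
- glass: the six filter glasses (origin on the turret's axis at bench height), each 33 mm across, centred 50 mm from the axis, flush with the top of the disc within 2 mm: not to be touched
- agate: the agate on the viewing ring: a loose cut piece 47 mm across and 25 mm high, brown skin and grey banded face upward, top 135 mm above the bench; origin at the centre of its underside
- hammer: loose knapping hammer lying on the bench, dark head 34 x 70 x 34 mm, wooden handle 250 mm long, lying along its x; origin on the bench, the head's centre 100 mm along +x, the handle's end 160 mm along -x
- nodule: loose brown raw stone beside the lamp, 62 mm across and 46 mm high; origin at the centre of its underside
- loupe: loose black and steel stand loupe beside the lamp, 38 mm across and 38 mm high; origin at the centre of its underside
Not all that is in view belongs to the job. Of the things that look like the agate, the larger one is meant.

How it is judged (in metres and radians):
On the way:
1. a finger pushes a tab of the turret (contact force between the fingers and tabs above 0.3 N).
At the end, for the whole second after the job is handed in: the blue filter's centre is within 5 mm of the lamp port seen from above (turret clicked in, at rest), the agate still lies flat on its ring within 6 mm of where it was, and hammer, nodule and loupe are within 15 mm of where they were (horizontal distance between blue_filter and lamp_port below 0.005 m and velocity of joint turret between -0.05 and 0.05 rad/s and distance of agate from where it was at the start of the episode below 0.006 m and angle between agate's own z axis and vertical below 0.15 rad and distance of each of hammer, nodule, loupe from where it was at the start of the episode below 0.015 m); the robot touches nothing.
It fails at once if the filter glass is touched (contact force between the arm and glass above 0.5 N).
It fails at once if the filter glass is touched (contact force between the fingers and glass above 0.5 N).
It fails at once if a tab is forced or gripped (more than 20 N on the tabs) (contact force between the fingers and tabs above 20 N).
It fails at once if the agate is lifted or shifted on its ring by more than 8 mm (distance of agate from where it was at the start of the episode above 0.008 m).
It fails at once if the hammer, the nodule or the loupe is lifted or shifted by more than 20 mm (distance of any of hammer, nodule, loupe from where it was at the start of the episode above 0.02 m).
It also fails if it takes over 64 s, if anything falls off the work surface, if the arm or the gripper's body presses on something with over 40 N, if the wrist force passes 120 N, or if a joint passes its speed limit or range.

## Robot

A 7-joint arm with a two-finger parallel gripper is mounted at the origin on the work surface. World frame = base frame: x ahead of the robot, y to its left, z up, the work surface at z = 0. Lengths are in mm, angles in rad, forces in N, time in s.
With the tool pointing down it reaches from about 425 to 1025 mm from the base axis. Payload 9.4 kg.
Tool frame: the origin (TCP) lies midway between the tips of the shut fingers; the grasp point (between the pads) lies 19 mm behind it; z points along the fingers, y is the direction in which the jaws open and shut (so a half turn about z gives the same grasp; the last joint's range is limited). The gripper opens to 85 mm and grips with 20 to 120 N. Pads are 22 mm wide; open, the fingers measure 114 mm over their backs; the gripper's body (76 mm by 85 mm) begins 54 mm behind the grasp point. The pads swing forward as they close: fully open they stand 13 mm farther back than shut.
Start: joints at [1.047, 0.599, -0.003, 1.599, 0.002, 0.943, -0.08], TCP at [313.25, -653.834, 231.275] pointing down, gripper open.
Joint ranges: [-2.57, 2.57], [-0.35, 1.97], [-1.29, 1.29], [0.11, 2.56], [-1.05, 4.19], [0.11, 1.86], [-2.63, 2.63]. Speed limits (rad/s): [2.22, 2.22, 3.01, 3.01, 3.14, 3.14, 3.14].

## Interface

Orientations are given as a unit quaternion [w, x, y, z].
In Python, from plant import state, read_camera, camera_params, close_job gives the robot as it stands. The module is installed in compiled form; this text tells all that it offers.
- The arm moves only by the tool move_arm, never from a script. Its argument "plan" is a list of rows, each a list of 2 entries, a list of its own where there are three numbers: the shift along the tool's x, y, z in mm, then the turn about the tool's z in rad. A call has 1 to 8 rows; each row is the pose to reach, as a shift and turn from the pose commanded when the call began, along the tool's axes at that moment; what a row does not reach only later rows make up. A row lasts 1/12 s, in which the tool goes at most 41.7 mm and 7.16 degrees, less where a joint would pass 70% of its speed; a pose out of reach is approached as far as the arm can. A call with a gripper value outside its range is refused whole. "gripper" is the finger opening in mm, from 0 to 85.4, set as the call begins (left out, the last holds). The fingers move at their own pace and stop on an object; "grip_force" is the grip in N (left out, the last holds). Time passes only in rows, so rows that repeat a pose let the fingers close. It gives the time, the measured TCP pose, the force and the opening at its end, in the units of the state.
- state(): the state, without advancing time (a new reading comes with each control period).
- read_camera(name): name is "scene" or "side" or "wrist"; returns (picture, depth): 480x640x3 uint8, red, green, blue; 480x640 float32, mm along the optical axis (not along the pixel's ray), 0 where there is no reading.
- camera_params(name): a dict with "fx", "fy", "cx", "cy" (pixels), "k1" (the pictures are not rectified: a ray, as slopes to the right and down, at radius r is drawn at 1 + k1 r^2 times it, then the intrinsics apply), "R" (3x3) and "t" (3): a world point X has camera coordinates R X + t; the wrist camera has in their place "hand_eye" (4x4, takes a point from camera to tool coordinates, whose origin is the TCP and whose axes are the flange's). Camera axes: x right, y down, z forward; pixel columns grow to the right and rows downward; lengths in mm; the calibration is good to about 2 mm. A picture is of the moment at which its call begins: read the wrist's pose just before it. camera_params takes no time and is no camera call.
- close_job(): hands the job in, once; it reports no verdict.
The state is a dict: "time_s": time; "joint_pos": joint angles; "joint_vel": joint speeds; "effort": joint torques, N m; "ee_pos": TCP position; "ee_rot": TCP orientation; "ft_force": force on the tool from outside, world axes, zero at the start; "wrist_torque": the same for the moment, N m; "finger_gap": opening from 0.0 (shut) to 1.0 (fully open).
Only numpy, scipy, OpenCV 4.12 (cv2) and the standard library are available. Lean on these libraries where they do the work, as an engineer would, in place of code of your own. Each camera call takes 0.05 s, during which the arm holds its last target. There are 200 camera calls.

## Working session

There is one attempt and no reset: what is moved stays moved. The work goes in short steps, Python scripts to look and compute and a tool call to move; the robot and the scene stay as the last step left them, time stands still between calls to the robot, and variables do not carry over. Pictures are saved under pics/ and viewed, about 8 in all and at most 12, crops included, and the job is handed in when it is done.

Besides the shell and the picture viewer there is one more tool, called after "Call:" as name(argument=value, ...) on one line, values as JSON. move_arm: Moves the arm, as the interface text tells. Its arguments: {"type":"object","properties":{"plan":{"type":"array"},"gripper":{"type":"number"},"grip_force":{"type":"number"}},"required":["plan"]}

```bash
mkdir -p pics; cat > h.py <<'E'
import numpy as np, cv2
from plant import *
def grab(n,f):
    s=state(); im,d=read_camera(n); cv2.imwrite(f'pics/{f}.png',im[:,:,::-1]); np.savez(f'pics/{f}.npz',im=im,d=d,p=s['ee_pos'],q=s['ee_rot']); return s
def ray(n,u,v):
    c=camera_params(n); x=(u-c['cx'])/c['fx'];y=(v-c['cy'])/c['fy'];a,b=x,y
    for _ in range(20):
        k=1+c['k1']*(a*a+b*b);a,b=x/k,y/k
    return c,np.array([a,b,1.])
def toworld(n,f,u,v,z=None):
    c,r=ray(n,u,v); D=np.load(f'pics/{f}.npz'); d=D['d'][int(round(v)),int(round(u))]
    R,t=np.array(c['R']),np.array(c['t'])
    o=-R.T@t; w=R.T@r
    return o+w*(d if z is None else (z-o[2])/w[2])
E
python3 - <<'E'
from h import *
s=grab('scene','s1'); grab('side','d1'); print(s)
for n in('scene','side'):
    c=camera_params(n);R=np.array(c['R']);print(n,-R.T@np.array(c['t']),R[2],c['fx'],c['k1'])
E
```

```text
{'time_s': 0.0, 'joint_pos': array([ 1.04728652,  0.60016458, -0.00255726,  1.60017152,  0.00182225,
        0.94291351, -0.07978267]), 'joint_vel': array([-1.99043800e-04, -4.04905118e-04, -2.00634030e-04, -1.50738392e-03,
       -4.29082622e-04,  2.76576584e-05,  1.52068890e-03]), 'effort': array([-4.45401811e-04, -7.76449227e+01,  1.56359464e+00, -2.58007389e+01,
        1.21740674e-02,  8.95822712e-03,  1.01637082e-05]), 'ee_pos': array([ 313.03386199, -653.38034017,  230.3734023 ]), 'ee_rot': array([-7.85313210e-04,  9.75137269e-01,  2.21600140e-01, -2.60718119e-04]), 'ft_force': array([-0.65029966,  0.39731552, -0.36808661]), 'wrist_torque': array([-0.0226672 , -0.05540591, -0.00035462]), 'finger_gap': 1.0040885393972936}
scene [996.2016733  459.06753575 707.38373202] [-0.51354295 -0.43401729 -0.74020445] 530.4955346090445 -0.09888522932289684
side [454.5573177  787.99322896 693.02298868] [ 0.10344381 -0.76858495 -0.6313292 ] 542.1256399017105 -0.11120792884480733
```

View pics/s1.png

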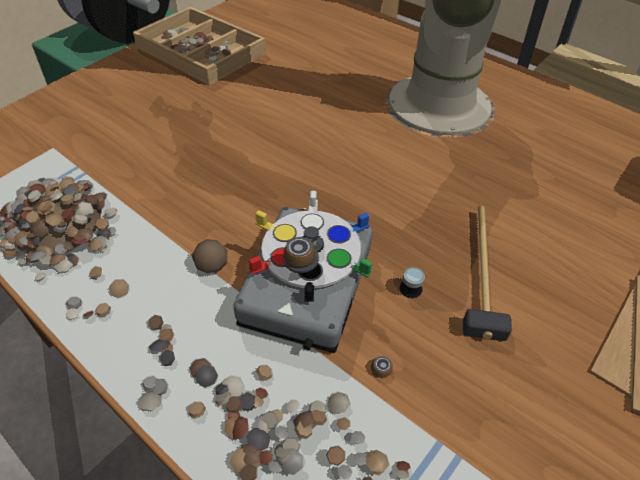

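View pics/d1.png

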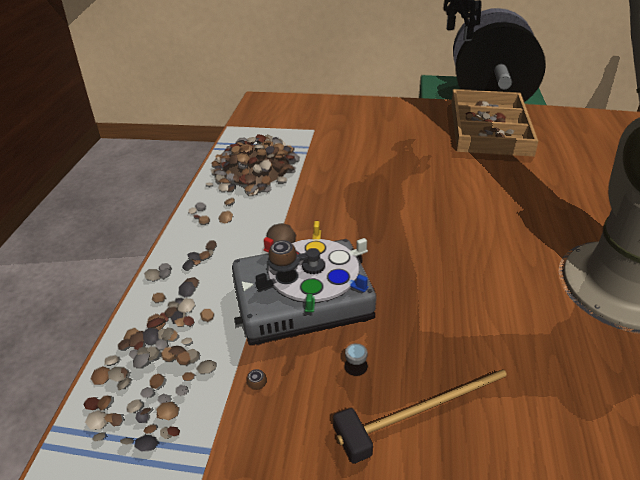

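The pictures show the lamp, with the agate on its ring at scene (300,255). The small lookalike lies on the bench at scene (382,366); the agate is the larger one, on the ring. The black tab (308,291) looks to be near the arrow (287,310), and blue is about 120° anticlockwise of it. Next I measure and take a confirming crop.

```bash
python3 - <<'E'
from h import *
def p(n,f,u,v,z=None): return toworld(n,f,u,v,z).round(0)
for nm,u,v in[('blue',363,217),('white',313,195),('yellow',262,215),('red',256,262),('black',308,287),('green',365,264),('post',312,232)]:
    print(nm,p('scene','s1',u,v),p('scene','s1',u,v,113 if nm=='post' else 102))
for nm,u,v in[('arrow',287,310)]: print(nm,p('scene','s1',u,v),p('scene','s1',u,v,66))
for nm,u,v,z in[('nodule',210,255,23),('loupe',412,277,38),('hammerhead',487,322,34),('hend',482,208,20),('agate',299,246,135)]: print(nm,p('scene','s1',u,v),p('scene','s1',u,v,z))
for nm,u,v in[('post',313,250)]: print('side',nm,p('side','d1',u,v,113))
# disc ellipse: white pixels ->
im=np.load('pics/s1.npz')['im']; c=im[180:350,190:440][:,:,::-1]
cv2.imwrite('pics/c1.png',cv2.resize(c,None,fx=3.2,fy=3.2,interpolation=2))
E
```

```text
blue [501. 142. 103.] [500. 142. 102.]
white [513.  49. 102.] [514.  49. 102.]
yellow [600.  16. 101.] [601.  17. 102.]
red [674.  75.  98.] [676.  78. 102.]
black [660. 165. 102.] [661. 165. 102.]
green [573. 201. 100.] [575. 201. 102.]
post [584. 107. 112.] [585. 108. 113.]
arrow [693. 153.  68.] [692. 152.  66.]
nodule [683. -28.  41.] [674. -41.  23.]
loupe [502. 247.  37.] [503. 247.  38.]
hammerhead [498. 380.  34.] [497. 380.  34.]
hend [272. 253.  22.] [270. 252.  20.]
agate [632. 124. 135.] [633. 124. 135.]
side post [583. 100. 113.]
```

View pics/c1.png

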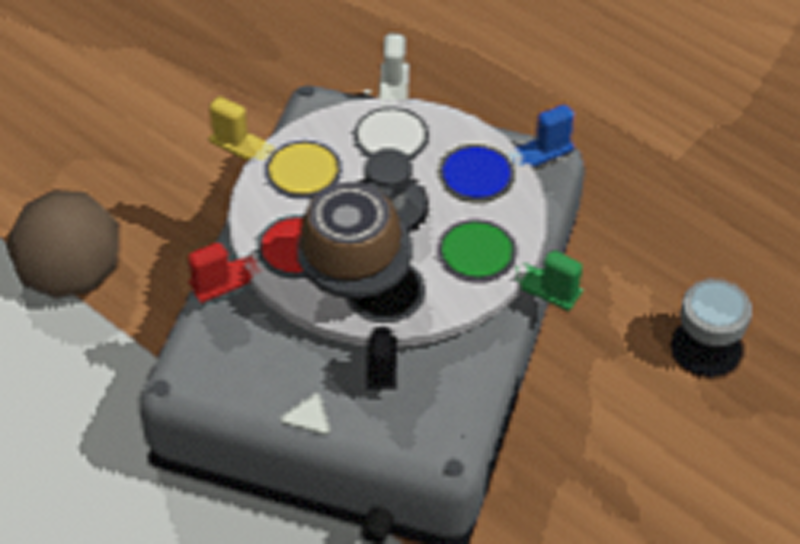

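```bash
python3 - <<'E'
from h import *
grab('scene','s2')
a=np.load('pics/s1.npz')['im'];b=np.load('pics/s2.npz')['im']
print(np.abs(a[180:350,190:440].astype(int)-b[180:350,190:440]).mean(), state()['time_s'])
c=b[180:350,190:440][:,:,::-1]
cv2.imwrite('pics/c2.png',cv2.resize(c,None,fx=3.2,fy=3.2,interpolation=2))
q=np.array(state()['ee_rot']); from scipy.spatial.transform import Rotation as Ro
print(Ro.from_quat(q[[1,2,3,0]]).as_matrix().round(3)); print(camera_params('wrist')['hand_eye'])
E
```

```text
7.776760784313725 0.15
[[ 0.902  0.432 -0.001]
 [ 0.432 -0.902  0.001]
 [-0.    -0.001 -1.   ]]
[[-3.58859151e-04 -9.65261949e-01 -2.61283834e-01  6.63529654e+01]
 [ 9.99999837e-01 -4.62424563e-04  3.34891531e-04  2.39163174e-01]
 [-4.44082114e-04 -2.61283671e-01  9.65261957e-01 -1.42624074e+02]
 [ 0.00000000e+00  0.00000000e+00  0.00000000e+00  1.00000000e+00]]
```

View pics/c2.png

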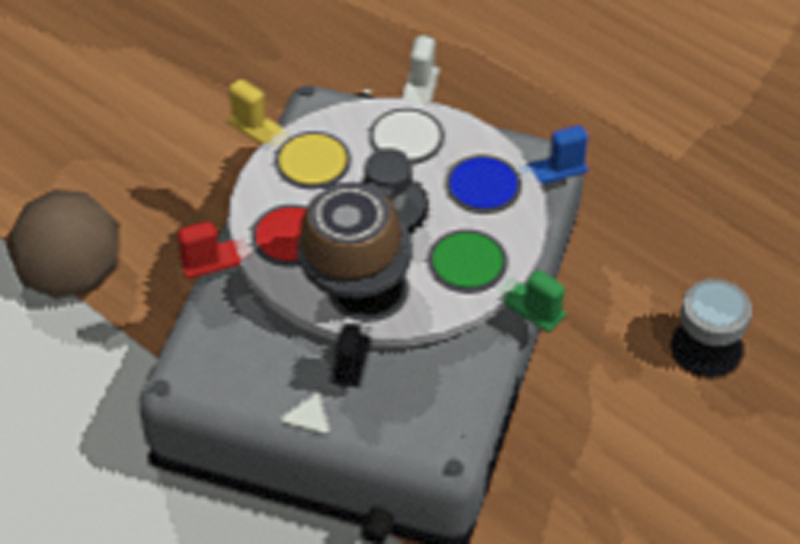

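The turret is still settling towards black at the arrow, since the clock has hardly run. Once it settles, blue will be 120° anticlockwise of the arrow, so it needs two clicks clockwise. I'll push the yellow tab on the robot's side, away from the agate. The approach stays high, with the fingers shut.

Call:
move_arm(plan=[[[31,-26,0],0.04],[[62,-52,0],0.08],[[93,-78,0],0.12],[[124,-105,0],0.16],[[155,-131,0],0.2],[[186,-157,0],0.24],[[217,-184,0],0.28],[[245,-210,0],0.325]], gripper=0, grip_force=20)

```text
time_s: 0.82
ee_pos: [444.2, -356.3, 231.2]
ee_rot: [-0.0, 0.998, 0.06, 0.0]
ft_force: [0.3, -0.2, -0.0]
finger_gap: -0.0
```

Call:
move_arm(plan=[[[20,-35,0],0],[[41,-69,0],0],[[62,-104,0],0],[[82,-138,0],0],[[103,-173,0],0],[[123,-208,0],0],[[144,-242,0],0],[[164,-277,0],0]])

```text
time_s: 1.48
ee_pos: [573.1, -61.8, 231.2]
ee_rot: [0.0, 0.998, 0.061, -0.0]
ft_force: [0.7, -0.7, -0.1]
finger_gap: 0.001
```

Call:
move_arm(plan=[[[20,-35,0],0],[[41,-69,0],0],[[41,-69,0],0],[[41,-69,0],0]])

```text
time_s: 1.82
ee_pos: [605.3, 12.9, 230.7]
ee_rot: [-0.0, 0.998, 0.063, -0.0]
ft_force: [-0.2, -0.8, -0.1]
finger_gap: -0.002
```

```bash
python3 - <<'E'
from h import *
from scipy.spatial.transform import Rotation as Ro
s=grab('wrist','w1'); grab('scene','s3'); print(s['ee_pos'],s['time_s'])
b=np.load('pics/s3.npz')['im']; c=b[150:350,190:440][:,:,::-1]
w=cv2.imread('pics/w1.png')
o=np.hstack([cv2.resize(c,(400,320)),cv2.resize(w,(400,320))]); cv2.imwrite('pics/c3.png',o)
E
```

```text
[605.34058434  12.85659091 230.7243664 ] 1.8167
```

View pics/c3.png

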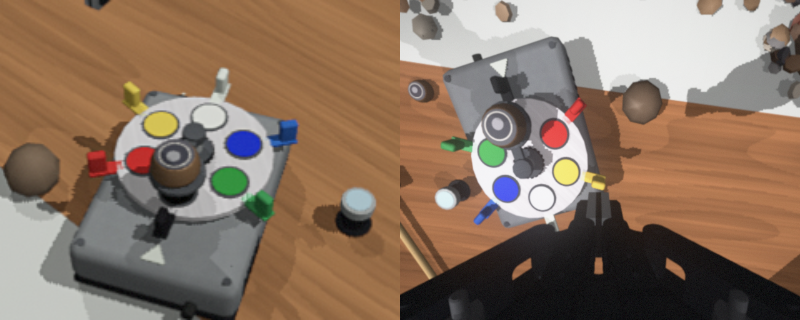

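Left (scene): the turret is settled with the black tab at the arrow, and the yellow tab is at scene (272,207). Right (wrist): the fingertip is beside the yellow tab.

```bash
python3 - <<'E'
from h import *
from scipy.optimize import least_squares
T={'white':(222,72),'yellow':(131,88),'red':(98,156),'black':(163,215),'green':(259,197),'blue':(288,126)}
P=[]
k={'blue':0,'white':1,'yellow':2,'red':3,'black':4,'green':5}
for n,(a,b) in T.items():
    p=toworld('scene','s3',190+a*.625,150+b*.625,102);P.append((k[n],p[0],p[1]));print(n,p.round(0))
P=np.array(P)
def f(q):
    t=q[2]+P[:,0]*np.pi/3; return np.r_[q[0]+95*np.cos(t)-P[:,1],q[1]+95*np.sin(t)-P[:,2]]
r=least_squares(f,[586,107,2.5]);print(r.x[:2],np.degrees(r.x[2]),r.fun.round(0))
E
```

```text
white [497.  68. 102.]
yellow [575.  14. 102.]
red [661.  53. 102.]
black [672. 145. 102.]
green [601. 197. 102.]
blue [513. 165. 102.]
[586.32010112 106.97367948] 142.74355056366738 [ 2. -0.  1.  2. -2. -3.  2. -1. -3. -1.  4. -1.]
```

Call:
move_arm(plan=[[[0,0,35],0],[[0,0,70],0],[[0,0,100],0],[[0,0,120],0],[[0,0,135],0],[[0,0,143],0],[[0,0,143],0]])

```text
time_s: 2.5
ee_pos: [603.7, 8.0, 86.8]
ee_rot: [0.0, 0.998, 0.06, -0.001]
ft_force: [0.3, -0.6, 0.8]
finger_gap: 0.0
```

```bash
cat > arc.py <<'E'
# rows along the arc, in tool axes of a given pose, to finger angles (deg)
import sys; from h import *
from scipy.spatial.transform import Rotation as Ro
A=np.array([586.3,107.]);s=state();p=s['ee_pos'];q=np.array(s['ee_rot']);R=Ro.from_quat(q[[1,2,3,0]]).as_matrix()
d=p[:2]-A; print('angle',np.degrees(np.arctan2(d[1],d[0]))%360,'r',np.hypot(*d),'z',p[2],'F',s['ft_force'].round(1))
x0=np.arctan2(R[1,0],R[0,0]); a,e,st,rr=map(float,sys.argv[1:5])
t=a
while t>=e:
    g=A+rr*np.array([np.cos(np.radians(t)),np.sin(np.radians(t))])
    w=np.r_[g-p[:2],88-p[2]]; turn=x0-np.radians(t-270); turn=(turn+np.pi)%(2*np.pi)-np.pi
    print(t,(R.T@w).round(0),round(turn,2)); t-=st
E
python3 arc.py 278 168 3.5 97
```

```text
angle 279.96180411381204 r 100.56536239291044 z 86.81765444285037 F [ 0.3 -0.6  0.8]
278.0 [-4. -3. -1.] -0.02
274.5 [-9. -3. -1.] 0.04
271.0 [-15.  -4.  -1.] 0.1
267.5 [-21.  -5.  -1.] 0.16
264.0 [-27.  -6.  -1.] 0.22
260.5 [-33.  -7.  -1.] 0.29
257.0 [-38.  -9.  -1.] 0.35
253.5 [-44. -11.  -1.] 0.41
250.0 [-49. -14.  -1.] 0.47
246.5 [-54. -17.  -1.] 0.53
243.0 [-59. -20.  -1.] 0.59
239.5 [-64. -23.  -1.] 0.65
236.0 [-69. -27.  -1.] 0.71
232.5 [-73. -31.  -1.] 0.77
229.0 [-77. -35.  -1.] 0.84
225.5 [-81. -40.  -1.] 0.9
222.0 [-85. -45.  -1.] 0.96
218.5 [-88. -50.  -1.] 1.02
215.0 [-91. -55.  -1.] 1.08
211.5 [-94. -60.  -1.] 1.14
208.0 [-96. -65.  -1.] 1.2
204.5 [-98. -71.  -1.] 1.26
201.0 [-100.  -77.   -1.] 1.32
197.5 [-101.  -82.   -1.] 1.38
194.0 [-102.  -88.   -1.] 1.45
190.5 [-102.  -94.   -1.] 1.51
187.0 [-102. -100.   -1.] 1.57
183.5 [-102. -106.   -1.] 1.63
180.0 [-102. -112.   -1.] 1.69
176.5 [-101. -118.   -1.] 1.75
173.0 [-100. -124.   -1.] 1.81
169.5 [ -98. -129.   -1.] 1.87
```

Call:
move_arm(plan=[[[-4,-3,-1],0],[[-9,-3,-1],0.04],[[-15,-4,-1],0.1],[[-21,-5,-1],0.16],[[-27,-6,-1],0.22],[[-33,-7,-1],0.29],[[-38,-9,-1],0.35],[[-44,-11,-1],0.41]])

```text
time_s: 3.17
ee_pos: [561.2, 14.6, 91.2]
ee_rot: [-0.0, 0.989, -0.146, 0.002]
ft_force: [2.6, -1.1, -1.2]
finger_gap: 0.004
```

```bash
python3 arc.py 250 222 3.5 97; python3 - <<'E'
from h import *
grab('scene','s4')
c=np.load('pics/s4.npz')['im'][130:350,190:440][:,:,::-1]
cv2.imwrite('pics/c4.png',cv2.resize(c,None,fx=2.4,fy=2.4,interpolation=2))
E
```

```text
angle 254.8065483196836 r 95.70023328001605 z 91.1537504319837 F [ 2.6 -1.1 -1.2]
250.0 [-8.  1.  3.] 0.06
246.5 [-14.   1.   3.] 0.12
243.0 [-20.  -0.   3.] 0.18
239.5 [-26.  -1.   3.] 0.24
236.0 [-31.  -3.   3.] 0.3
232.5 [-37.  -5.   3.] 0.36
229.0 [-42.  -7.   3.] 0.42
225.5 [-48. -10.   3.] 0.48
222.0 [-53. -13.   3.] 0.55
```

View pics/c4.png

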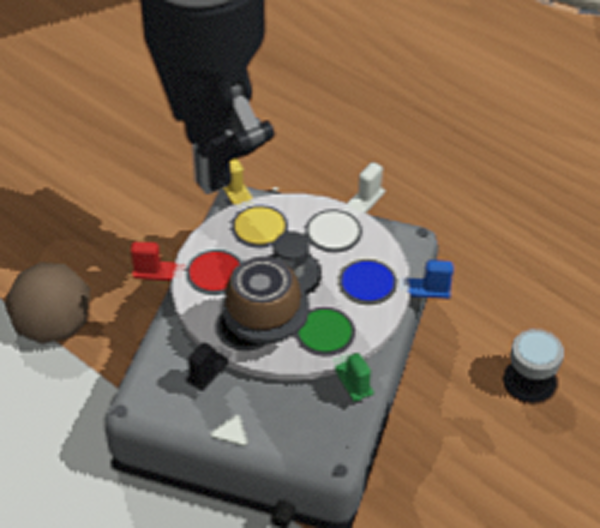

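The fingertip (scene crop 207,170) is pushing the yellow tab clockwise with about 2.8 N. I carry on along the arc.

Call:
move_arm(plan=[[[-6,0,1],0.06],[[-12,0,2],0.12],[[-18,-1,2],0.18],[[-24,-2,2],0.24],[[-30,-3,2],0.3],[[-36,-5,2],0.36],[[-42,-7,2],0.42],[[-48,-10,2],0.48]])

```text
time_s: 3.88
ee_pos: [516.9, 38.7, 88.5]
ee_rot: [-0.001, 0.927, -0.376, 0.001]
ft_force: [-0.0, -0.2, 0.0]
finger_gap: 0.0
```

```bash
python3 arc.py 222 190 3.5 97
```

```text
angle 224.52528617666874 r 97.40044277444711 z 88.52759838270028 F [-0.  -0.2  0. ]
222.0 [-4. -1.  1.] 0.07
218.5 [-10.  -1.   1.] 0.13
215.0 [-16.  -2.   1.] 0.19
211.5 [-22.  -3.   1.] 0.25
208.0 [-27.  -5.   1.] 0.31
204.5 [-33.  -7.   1.] 0.37
201.0 [-39.  -9.   1.] 0.43
197.5 [-44. -12.   1.] 0.5
194.0 [-49. -15.   1.] 0.56
190.5 [-54. -18.   1.] 0.62
```

The force is zero, so the first click ran on. Next is the second push.

Call:
move_arm(plan=[[[-4,0,0],0.07],[[-10,-1,0],0.13],[[-16,-2,0],0.19],[[-22,-3,0],0.25],[[-27,-5,0],0.31],[[-33,-7,0],0.37],[[-39,-9,0],0.43],[[-44,-12,0],0.5]])

```text
time_s: 4.55
ee_pos: [494.3, 77.6, 88.6]
ee_rot: [-0.001, 0.805, -0.593, 0.001]
ft_force: [1.4, -2.7, 0.5]
finger_gap: -0.001
```

```bash
python3 arc.py 197.5 166 3.5 97
```

```text
angle 197.7230732640347 r 96.589804632997 z 88.6062680489359 F [ 1.4 -2.7  0.5]
197.5 [-0.  0.  1.] -0.01
194.0 [-6.  0.  1.] 0.06
190.5 [-12.  -0.   1.] 0.12
187.0 [-18.  -1.   1.] 0.18
183.5 [-24.  -2.   1.] 0.24
180.0 [-30.  -4.   1.] 0.3
176.5 [-35.  -6.   1.] 0.36
173.0 [-41.  -8.   1.] 0.42
169.5 [-46. -11.   1.] 0.48
166.0 [-51. -14.   1.] 0.54
```

Call:
move_arm(plan=[[[-6,0,0],0.06],[[-12,0,0],0.12],[[-18,-1,0],0.18],[[-24,-2,0],0.24],[[-30,-4,0],0.3],[[-34,-6,0],0.34],[[-34,-6,0],0.34],[[-34,-6,0],0.34]])

```text
time_s: 5.22
ee_pos: [489.1, 112.5, 87.8]
ee_rot: [0.0, -0.695, 0.719, -0.0]
ft_force: [-0.7, -0.3, 0.1]
finger_gap: -0.0
```

```bash
python3 arc.py 190 189 3.5 100; python3 - <<'E'
from h import *
grab('scene','s5')
c=np.load('pics/s5.npz')['im'][130:350,190:440][:,:,::-1]
cv2.imwrite('pics/c5.png',cv2.resize(c,None,fx=2.4,fy=2.4,interpolation=2))
E
```

```text
angle 176.7414411584602 r 97.31492558552638 z 87.83911725880546 F [-0.7 -0.3  0.1]
190.0 [23.  1. -0.] -0.21
```

View pics/c5.png

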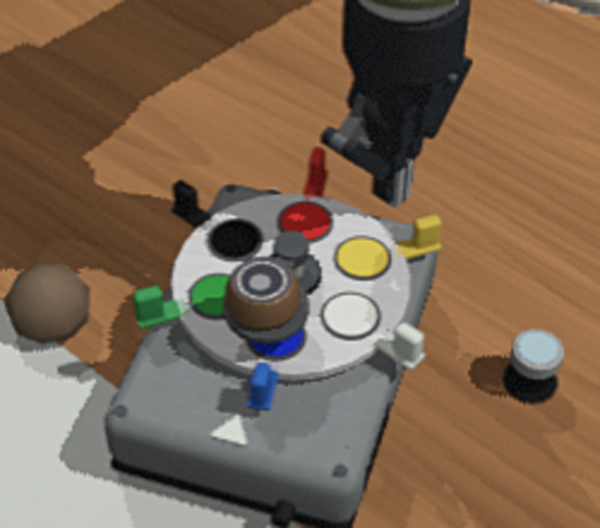

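The turret is past half-way and running on towards blue. The finger stands free between the red and yellow tabs, so I lift straight up.

Call:
move_arm(plan=[[[0,0,-20],0],[[0,0,-50],0],[[0,0,-85],0],[[0,0,-120],0],[[0,0,-150],0],[[0,0,-150],0],[[0,0,-150],0],[[0,0,-150],0]])

```text
time_s: 5.93
ee_pos: [488.5, 111.8, 236.8]
ee_rot: [-0.0, -0.694, 0.72, 0.001]
ft_force: [0.5, 0.5, -0.8]
finger_gap: -0.003
```

Call:
move_arm(plan=[[[0,0,0],0],[[0,0,0],0],[[0,0,0],0],[[0,0,0],0],[[0,0,0],0],[[0,0,0],0],[[0,0,0],0],[[0,0,0],0]])

```text
time_s: 6.6
ee_pos: [489.0, 112.0, 237.2]
ee_rot: [-0.0, -0.694, 0.72, 0.0]
ft_force: [-0.7, 0.4, 0.2]
finger_gap: -0.001
```

```bash
python3 - <<'E'
from h import *
grab('scene','s6')
a=np.load('pics/s3.npz')['im'];b=np.load('pics/s6.npz')['im']
c=np.hstack([a[150:350,190:440],b[150:350,190:440]])[:,:,::-1]
cv2.imwrite('pics/c6.png',cv2.resize(c,(800,320),interpolation=2)); print(state()['ft_force'])
E
```

```text
[ 0.09762765 -0.28352877 -0.19002796]
```

View pics/c6.png

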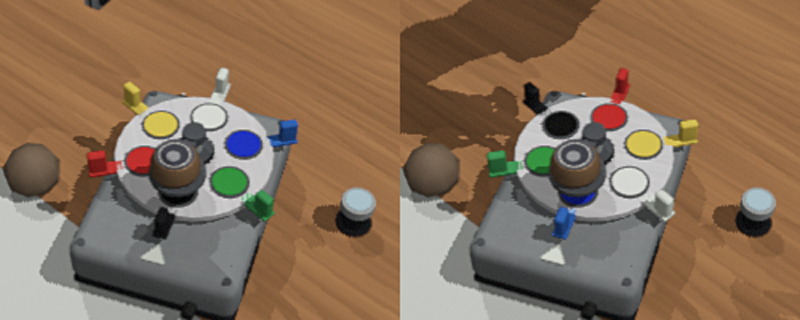

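Blue is now at the arrow, and the agate, nodule and loupe look unmoved. I wait briefly and check that the turret is at rest.

Call:
move_arm(plan=[[[0,0,-20],0],[[0,0,-20],0],[[0,0,-20],0],[[0,0,-20],0],[[0,0,-20],0],[[0,0,-20],0],[[0,0,-20],0],[[0,0,-20],0]])

```text
time_s: 7.32
ee_pos: [489.9, 110.6, 254.5]
ee_rot: [0.001, -0.694, 0.72, 0.001]
ft_force: [0.1, -0.1, 0.2]
finger_gap: 0.003
```

```bash
python3 - <<'E'
from h import *
grab('scene','s7')
I=[np.load(f'pics/{f}.npz')['im'].astype(int) for f in('s6','s7')]
D=np.abs(I[0]-I[1])[190:310,240:390].max(2);print('disc diff>40:',(D>40).sum())
for f in('s3','s6','s7'):
    im=np.load(f'pics/{f}.npz')['im'].astype(int)
    if f!='s3':
        m=(im[:,:,2]>im[:,:,0]+60)&(im[:,:,2]>im[:,:,1]+40); m[:275]=0; m[310:]=0; m[:,:260]=0; m[:,350:]=0
        v,u=np.nonzero(m); p=toworld('scene',f,u.mean(),v.mean(),92); print(f,u.mean(),v.mean(),p.round(1),np.degrees(np.arctan2(p[1]-107,p[0]-586.3)))
a,b=[cv2.cvtColor(np.load(f'pics/{f}.npz')['im'],7) for f in('s1','s7')]
for n,(x0,x1,y0,y1) in dict(nod=(185,240,230,280),loupe=(395,430,260,305),ham=(455,520,290,350),agate=(283,320,237,262)).items():
    m=cv2.matchTemplate(b[y0-8:y1+8,x0-8:x1+8],a[y0:y1,x0:x1],5); _,s,_,l=cv2.minMaxLoc(m);print(n,round(s,3),l[0]-8,l[1]-8)
E
```

```text
disc diff>40: 259
s6 293.4423076923077 286.5 [668. 144.  92.] 24.39160687943396
s7 293.4341463414634 286.52682926829266 [668.  144.1  92. ] 24.393615538788207
nod 0.774 0 0
loupe 0.986 0 0
ham 0.993 0 0
agate 0.874 0 0
```

```bash
python3 -c "
from plant import close_job; print(close_job())"
```

```text
the job is handed in; nothing more can be done
None
```

The blue filter is clicked in under the agate, and the job is handed in. With the fingers shut, I pushed the yellow tab clockwise from the robot's side, through two clicks. The measured contact force was about 3 N. I then lifted the hand straight up, well clear of the lamp.

**Last checks:**
- **Turret:** the blue tab is at the white arrow, at 24.4° against about 23° measured for the arrow. That is roughly 1.3 mm at the filter, against the 5 mm allowed. The tab did not move between two pictures 0.7 s apart, so it is at rest.
- **Loose things:** the agate, hammer, nodule and loupe all show a 0-pixel shift from the first picture. The match is weaker for the nodule (0.77) and the agate (0.87). I put that down to the hand's shadow and the changed colours on the disc, but did not check it further.
- **Disagreement:** 259 pixels around the disc differ between the last two pictures. I took this for the hand's moving shadow, because the blue tab stayed put.
- **Hand:** the wrist force is near zero, and the fingertips are about 250 mm above the bench.

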